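# Clip a cuvette strip into the block of a heated shaker

### The job

Take the strip with six cuvettes out of the low grey rack and fit it into the metal block on the heated shaker, every cuvette in its own well, then press it fully home so that it lies flush on the block under both end clips, and let go. The shaker's carriage stopped wherever it happened to be in its stroke, so feel for the wells gently and lower the strip in, neither forced nor dropped: the cuvettes crack easily. Leave the other strip and everything else on the bench where it is.

Things in the scene. Friction and masses are not known exactly. Their poses are not given: they have to be found in the camera images.
- strip_center (a point): Centre of the strip to fit: one rigid piece, 80 mm tall, about 100 g, row along its y, z up, same after a half turn. Six square clear cuvettes 12.5 x 12.5 mm, centres at y = -55, -33, -11, 11, 33, 55 mm, flat feet 40 mm below this point, 38 mm long below a white cap bar 18 (x) x 160 (y) x 10 mm (2 mm below to 8 mm above this point) with half-round ends.
- strip_tab (a point): Middle of the white lifting tab of that strip, the part to grip: 10 mm thick (x), 46 mm long (y), 32 mm high (16 mm below to 16 mm above this point), standing on the middle of the bar, 24 mm straight above strip_center. Axes as strip_center.
- spare_center (a point): Centre (half-way up) of the other strip: same bar and tab, but only four cuvettes, 36.7 mm apart. It stands in the other channel of the rack. Leave it.
- strip_rack: Low grey plastic rack, fixed, origin under its centre: base 150 (x) x 190 (y) x 8 mm with two open-topped channels along y at x = -37 and 37 mm, 16 mm wide inside, walls up to 30 mm above the bench. Each strip stands on the 8 mm base in one channel, either one in either channel.
- row_mid (a point): Point of the shaker's fixed housing: middle of the row of wells, level with the block's top, 106 mm above the bench, if the carriage were in mid-stroke. y along row and stroke, x across, z up. Aluminium block 40 (x) x 140 (y) x 48 mm; six square wells 15 x 15 mm, 22 mm apart, 40 mm deep. A strip that is home has its bar's underside on the block: strip_center 2 mm above this level.
- shaker: Heated shaker, white housing fixed to the bench, 225 (x) x 290 (y) x 50 mm, control panel at its -x side; origin at bench level 35 mm to -x of row_mid. The carriage with block and clips has stopped anywhere up to 6 mm to either side of mid-stroke along y; this is not reported. No play across (x). A push of over 12 N along y shifts it, up to 7 mm from mid-stroke.
- clip_place (a point): Fixed point: place of the nose of the clip at the +y end in mid-stroke, 82 mm from row_mid; the other is at -y. Steel spring clips on the block, noses 8 mm thick, tops 25 mm above the block. The bar's ends meet them with the bar 11 mm above the block and the strip rests there; 10 to 15 N down on the middle (5 to 8 N an end) pushes them aside and they snap over the bar's ends.
- jar: Amber jar, 52 mm wide, 85 mm tall, origin under its centre; leave it.
- reagent_bottle: White bottle, 70 mm wide, 170 mm tall, origin under its centre; leave it.
- beaker: Glass beaker, 70 mm wide, 85 mm tall, origin under its centre; leave it.
- pen: Blue pen, 140 mm long (y), 9 mm thick, origin under its centre; leave it.
- tip_box: Pipette tip box, 85 x 125 x 76 mm, origin under its centre; leave it.
Not all that is in view belongs to the job. What is shaped like the part that bears strip_center but red or yellow is not meant.

How it is judged:
By the outcome, as a careful person would: the job done as asked, in the order asked, and still so for the second after the job is handed in, with the robot touching nothing.
It also fails if it takes over 54 s, if anything falls off the work surface, if the arm or the gripper's body presses on something with over 40 N, if the wrist force passes 120 N, or if a joint passes its speed limit or range.

### The arm

A 7-joint arm with a two-finger parallel gripper is mounted at the origin on the work surface. World frame = base frame: x ahead of the robot, y to its left, z up, the work surface at z = 0. Lengths are in m, angles in rad, forces in N, time in s.
With the tool pointing down it reaches from about 0.35 to 0.9 m from the base axis. Payload 8.1 kg.
Tool frame: the origin (TCP) lies where the fingers leave the gripper's body, on its centre line; the fingertips stand 66 mm ahead of it and the grasp point (between the pads) lies 47 mm ahead of it (arm.tip_reach is the distance from the TCP to the fingertips, in m); z points along the fingers, y is the direction in which the jaws open and shut (so a half turn about z gives the same grasp; the last joint's range is limited). The gripper opens to 92 mm and grips with 3 to 60 N. Pads are 19 mm wide; open, the fingers measure 130 mm over their backs; the gripper's body (75 mm by 190 mm) begins 47 mm behind the grasp point.
Start: joints at [1.115, 0.434, 0.025, 1.573, -0.012, 1.134, -0.075], TCP at [0.216, -0.587, 0.292] pointing down, gripper open.
Joint ranges: [-2.62, 2.62], [-0.44, 2.09], [-1.27, 1.32], [0.08, 2.57], [-1.32, 4.46], [0.12, 2], [-2.74, 2.74]. Speed limits (rad/s): [2.22, 2.22, 3.01, 3.01, 3.14, 3.14, 3.14].

### API

Orientations are given as a rotation vector (axis times angle).
In Python, from cell import arm gives the robot as it stands.
- The arm moves only by the tool carry_out, never from a script. Its argument "plan" is a list of rows, each a list of 5 numbers: the shift along the world's x, y, z in cm, then the turn about the world's z in rad, then the finger opening in cm, from 0 to 9.18. In form: [[tx, ty, tz, spin, fingers], ...]. A call has 1 to 20 rows; each row is the pose to reach, as a shift and turn from the pose measured when the call began; what a row does not reach only later rows make up. A row lasts 1/10 s, in which the tool goes at most 50 mm and 8.59 degrees, less where a joint would pass 70% of its speed; a pose out of reach is approached as far as the arm can. A call with a gripper value outside its range is refused whole. The fingers move at their own pace and stop on an object; "squeeze" is the grip in N (left out, the last holds). Time passes only in rows, so rows that repeat a pose let the fingers close. It gives the time, the measured TCP pose, the force and the opening at its end, in the units of the state.
- arm.observe(): the state, without advancing time (a new reading comes with each control period).
- arm.get_image(name): name is "side" or "top" or "wrist"; returns (picture, depth): 400x640x3 uint8, red, green, blue; 400x640 float32, m along the optical axis (not along the pixel's ray), 0 where there is no reading.
- arm.get_calibration(name): a dict with "intrinsics" (3x3 intrinsics, pixels), "rvec" (rotation vector, rad) and "tvec" (3), from world to camera coordinates, as OpenCV has them; the wrist camera has in their place "tool_from_camera" (4x4, takes a point from camera to tool coordinates, whose origin is the TCP and whose axes are the flange's). Camera axes: x right, y down, z forward; pixel columns grow to the right and rows downward; lengths in m; the calibration is good to about 2 mm. The wrist camera is an equidistant fisheye: a pixel r from the principal point sees the ray r / f radians off the axis. A picture is of the moment at which its call begins: read the wrist's pose just before it. get_calibration takes no time and is no camera call.
- arm.sign_off(): hands the job in, once; it reports no verdict.
The state is a dict: "clock": time; "joints": joint angles; "dq": joint speeds; "joint_efforts": joint torques, N m; "position": TCP position; "ee_rot": TCP orientation; "force": force on the tool from outside, world axes, zero at the start; "ft_torque": the same for the moment, N m; "width": opening from 0.0 (shut) to 1.0 (fully open).
Only numpy, scipy, OpenCV 4.12 (cv2) and the standard library are available. Lean on these libraries where they do the work, as an engineer would, in place of code of your own. Each camera call takes 0.05 s, during which the arm holds its last target. There are 200 camera calls.

## Working session

There is one attempt and no reset: what is moved stays moved. The work goes in short steps, Python scripts to look and compute and a tool call to move; the robot and the scene stay as the last step left them, time stands still between calls to the robot, and variables do not carry over. Pictures are saved under pics/ and viewed, about 8 in all and at most 12, crops included, and the job is handed in when it is done.

Besides the shell and the picture viewer there is one more tool, called as name(argument=value, ...), one argument or row to a line, values as JSON. carry_out: Moves the arm, as the interface text tells. Its arguments: {"type":"object","properties":{"plan":{"type":"array"},"squeeze":{"type":"number"}},"required":["plan"]}

```bash
mkdir -p pics
cat > h.py <<'E'
import numpy as np, cv2
from cell import arm
def grab(n):
    s=arm.observe(); im,d=arm.get_image(n); np.savez(f'pics/{n}.npz',im=im,d=d,p=s['position'],r=s['ee_rot']); return im,d
def pt(n,u,v,z=None):
    "world point from pixel; depth, or intersection with plane z"
    c=arm.get_calibration(n); K=np.array(c['intrinsics']); f=np.load(f'pics/{n}.npz'); d=f['d'][int(round(v)),int(round(u))]
    x=np.array([(u-K[0,2])/K[0,0],(v-K[1,2])/K[1,1]])
    if n=='wrist':
        r=np.hypot(*x); ray=np.array([*(x/max(r,1e-9)*np.sin(r)),np.cos(r)])
        T=np.array(c['tool_from_camera']); R=cv2.Rodrigues(f['r'])[0]
        o=R@T[:3,3]+f['p']; w=R@T[:3,:3]@ray; k=d/ray[2]
    else:
        R=cv2.Rodrigues(np.array(c['rvec'],float))[0]; t=np.array(c['tvec'],float).ravel()
        o=-R.T@t; w=R.T@np.array([*x,1]); k=d
    if z is not None: k=(z-o[2])/w[2]
    return o+k*w
E
python3 - <<'E'
from h import *
a,_=grab('top'); b,_=grab('side')
cv2.imwrite('pics/a.png',a[...,::-1]);cv2.imwrite('pics/b.png',b[...,::-1])
print(arm.observe())
E
```

```text
{'clock': 0.1, 'joints': array([ 1.11538803,  0.43515293,  0.02496409,  1.57399429, -0.01154989,
        1.13400605, -0.07509042]), 'dq': array([-0.00170362, -0.00115771,  0.00093825, -0.00017325,  0.00125266,
        0.00227542, -0.00035902]), 'joint_efforts': array([ 3.55512006e-03, -6.69123459e+01,  9.88413580e-01, -3.15149760e+01,
       -6.04048138e-02,  3.72853596e-02,  2.72264020e-05]), 'position': array([ 0.21578398, -0.58618143,  0.29152809]), 'ee_rot': array([-3.09151268e+00, -5.51036225e-01,  6.50614538e-04]), 'force': array([-0.20518914, -0.47198192, -0.23627594]), 'ft_torque': array([ 0.0441298 , -0.02395472,  0.01339305]), 'width': 0.9989763748295}
```

View pics/a.png

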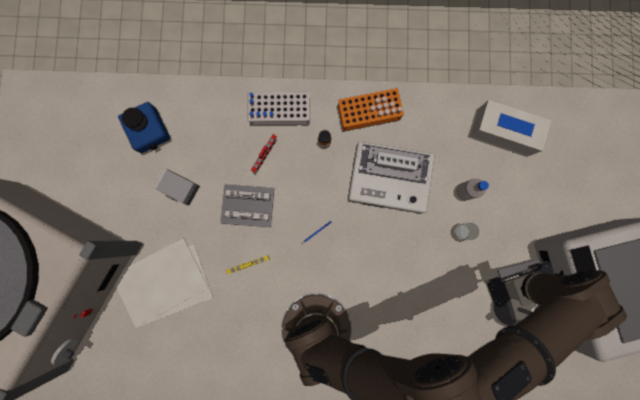

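View pics/b.png

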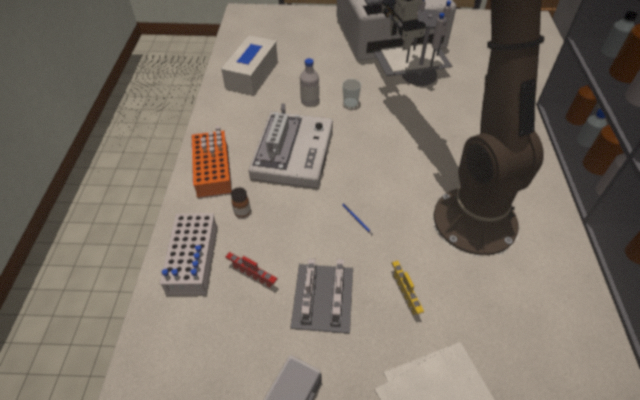

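Top view: rack at (247,206) holding two white strips, at (248,195) and (246,216). The shaker is at (392,178). The red strip (264,153) and yellow strip (247,264) are decoys. I'll enlarge the crops next to see which white strip has six cuvettes.

Run:
```python
from h import *
a=np.load('pics/top.npz')['im'];b=np.load('pics/side.npz')['im']
z=lambda i,x,y,w,h,s:cv2.resize(i[y:y+h,x:x+w,::-1],None,fx=s,fy=s,interpolation=cv2.INTER_CUBIC)
c=np.vstack([np.hstack([z(a,210,175,75,60,5),z(a,342,135,85,60,5)]),np.hstack([z(b,285,255,75,60,5),z(b,245,90,85,60,5)])])
cv2.imwrite('pics/c.png',c)
for n,u,v in [('top',248,195),('top',246,216),('top',247,206),('top',316,320),('top',398,161),('side',308,280),('side',337,283),('top',378,159),('top',418,163),('top',360,145),('top',432,152),('top',428,211),('top',351,203)]: print(n,u,v,pt(n,u,v).round(4))
```

```text
top 248 195 [0.4796 0.2597 0.0578]
top 246 216 [0.4031 0.2626 0.0615]
top 247 206 [0.4436 0.2713 0.0066]
top 316 320 [ 0.0832 -0.0006  0.2413]
top 398 161 [ 0.6186 -0.2803  0.0714]
side 308 280 [0.4819 0.2758 0.0866]
side 337 283 [0.4095 0.2811 0.0855]
top 378 159 [ 0.6167 -0.2027  0.1036]
top 418 163 [ 0.611  -0.3499  0.0831]
top 360 145 [ 0.6787 -0.1433  0.0506]
top 432 152 [ 0.6724 -0.4245  0.0018]
top 428 211 [ 0.4458 -0.4108 -0.0015]
top 351 203 [ 0.467  -0.1187  0.0028]
```

View pics/c.png

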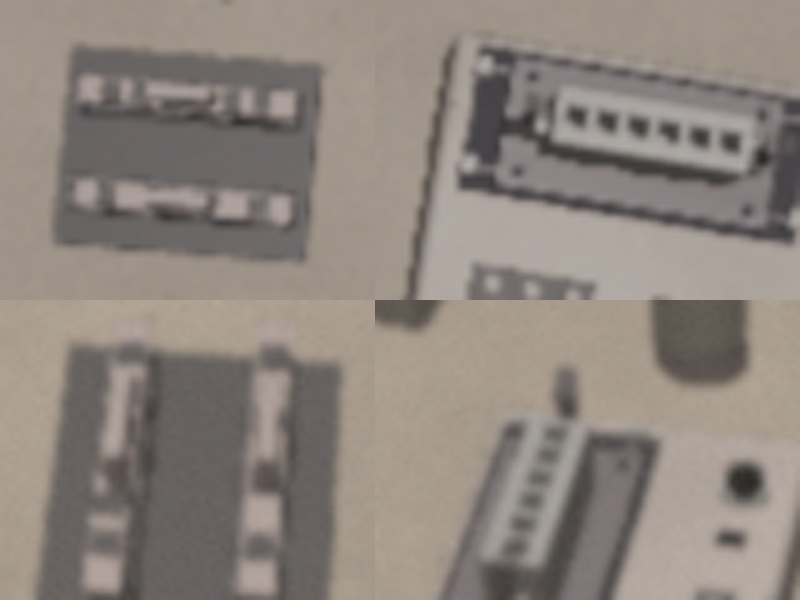

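The crops are too coarse to tell four cuvettes from six. The block with its six wells and both clips is clear, though. I'll go above the rack and look through the wrist camera.

Run:
```python
from h import *
c=arm.get_calibration('wrist'); print(np.round(c['tool_from_camera'],3), c['intrinsics'])
```

```text
[[ 0.    -0.954 -0.3    0.082]
 [ 1.     0.     0.    -0.001]
 [-0.    -0.3    0.954 -0.093]
 [ 0.     0.     0.     1.   ]] [[309.70691629   0.         315.84433307]
 [  0.         309.70691629 203.23894115]
 [  0.           0.           1.        ]]
```

carry_out(
  plan=[
    [5,10,3,0.1,9.18],
    [10,20,3,0.25,9.18],
    [14,30,3,0.4,9.18],
    [16,40,3,0.5,9.18],
    [18,50,3,0.65,9.18],
    [19,60,3,0.8,9.18],
    [20,70,3,0.9,9.18],
    [22,78,3,1.0,9.18],
    [23,85,0,1.13,9.18],
    [23,85,0,1.13,9.18],
    [23,85,0,1.13,9.18],
    [23,85,0,1.13,9.18],
    [23,85,0,1.13,9.18],
    [23,85,0,1.13,9.18],
    [23,85,0,1.13,9.18],
    [23,85,0,1.13,9.18],
    [23,85,0,1.13,9.18],
    [23,85,0,1.13,9.18],
    [23,85,0,1.13,9.18],
    [23,85,0,1.13,9.18],
  ],
)

```text
clock: 2.1
position: [0.4453, 0.2644, 0.2909]
ee_rot: [-2.314, -2.123, 0.004]
force: [0.3, -0.4, -0.3]
width: 1.0
```

Run:
```python
from h import *
a,_=grab('wrist'); cv2.imwrite('pics/w1.png',a[...,::-1])
print(cv2.Rodrigues(arm.observe()['ee_rot'])[0].round(3))
```

```text
[[ 0.088  0.996 -0.002]
 [ 0.996 -0.088 -0.001]
 [-0.001 -0.002 -1.   ]]
```

View pics/w1.png

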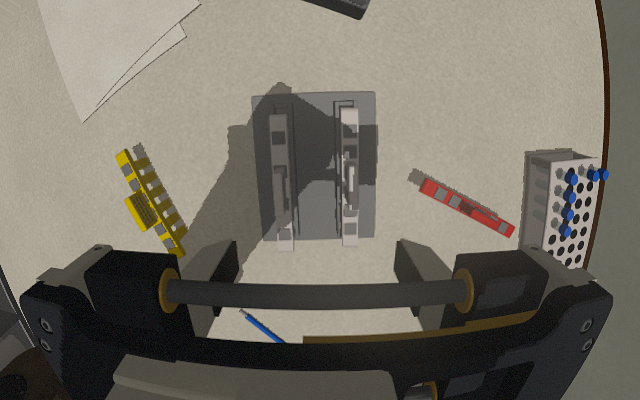

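The wrist view shows both white strips, at (280,175) and (349,175), from straight above. I'll move aside and lower so the cuvettes show under the bars.

carry_out(
  plan=[
    [-5,-1,-3,0,9.18],
    [-9,-2,-6,0,9.18],
    [-13,-3,-9,0,9.18],
    [-16,-3,-11,0,9.18],
    [-16,-3,-11,0,9.18],
    [-16,-3,-11,0,9.18],
    [-16,-3,-11,0,9.18],
  ],
)

```text
clock: 2.85
position: [0.2871, 0.2332, 0.1818]
ee_rot: [-2.319, -2.119, 0.001]
force: [1.2, -0.2, 0.2]
width: 0.999
```

Run:
```python
from h import *
print(arm.observe()['position'])
a,_=grab('wrist'); cv2.imwrite('pics/w2.png',cv2.resize(a[30:330,360:640,::-1],None,fx=2,fy=2,interpolation=cv2.INTER_CUBIC))
```

```text
[0.2871139  0.23316287 0.18179198]
```

View pics/w2.png

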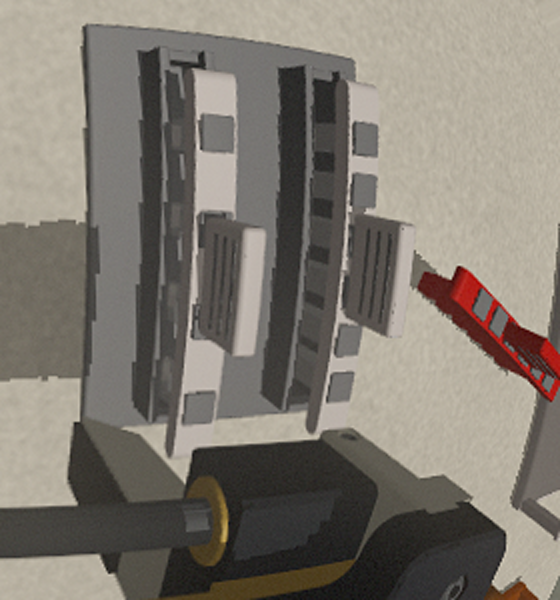

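Two white candidates. The left one (crop x≈200) shows windows at y≈132, 215, 320 and 407, four evenly wide-spaced. The right one (crop x≈350) shows 138, 190, (two hidden by the tab), 340 and 388, with six cuvettes below at 22 mm spacing. So the right strip, in the far channel at x≈0.48, is the one meant, and this enlarged crop confirms it. I'll go above it.

carry_out(
  plan=[
    [4,1,4,0,9.18],
    [9,2,7,0,9.18],
    [14,3,7,0,9.18],
    [19.5,3.2,7,0,9.18],
    [19.5,3.2,7,0,9.18],
    [19.5,3.2,7,0,9.18],
    [19.5,3.2,7,0,9.18],
  ],
)

```text
clock: 3.6
position: [0.4828, 0.2651, 0.2519]
ee_rot: [-2.32, -2.116, 0.0]
force: [-0.4, 0.5, 0.1]
width: 0.999
```

Run:
```python
from h import *
a,_=grab('wrist'); cv2.imwrite('pics/w3.png',cv2.resize(a[60:300,220:420,::-1],None,fx=3,fy=2.5,interpolation=cv2.INTER_CUBIC))
f=np.load('pics/wrist.npz'); print(f['p'])
# world points by depth
P=[];z=f['d']
for v in range(60,300,1):
  for u in range(220,420,1):
    if z[v,u]>0:
      P.append([u,v,*pt('wrist',u,v)])
P=np.array(P); np.save('pics/P.npy',P)
m=(P[:,4]>.083)&(P[:,4]<.095)&(abs(P[:,2]-.482)<.04)&(abs(P[:,3]-.265)<.06)
T=P[m]; print(m.sum(),T[:,2:].min(0),T[:,2:].max(0),np.median(T[:,2:],0)); print('px',T[:,:2].min(0),T[:,:2].max(0))
print(np.polyfit(T[:,3],T[:,2],1))
m=(P[:,4]>.05)&(P[:,4]<.064)&(abs(P[:,2]-.482)<.03); T=P[m]; print(m.sum(),T[:,2:].min(0),T[:,2:].max(0),np.polyfit(T[:,3],T[:,2],1))
```

```text
[0.48281463 0.26514274 0.25185117]Traceback (most recent call last):
  File "<stdin>", line 9, in <module>
  File "h.py", line 7, in pt
    c=arm.get_calibration(n); K=np.array(c['intrinsics']); f=np.load(f'pics/{n}.npz'); d=f['d'][int(round(v)),int(round(u))]
ValueError: time passes only in moves, steps and waits
```

View pics/w3.png

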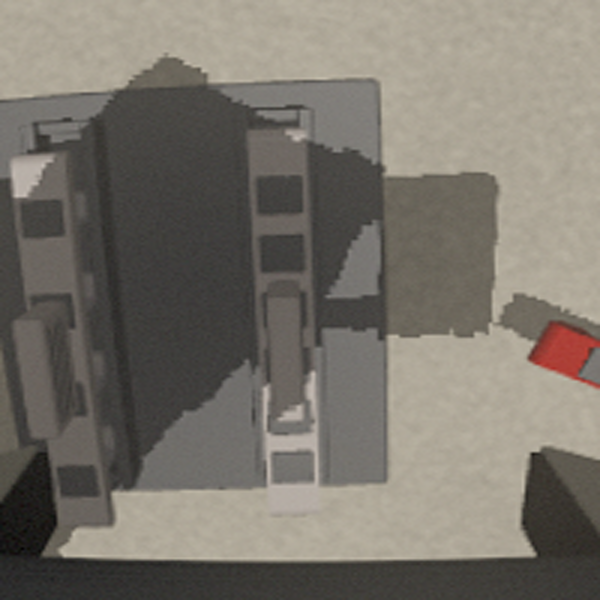

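The six-cuvette strip now lies under the tool: bar from crop (280,130) to (293,513), tab top from (284,288) to (291,428).

```bash
cat >> h.py <<'E'
def cloud(n):
    "all pixels to world by depth"
    c=arm.get_calibration(n); K=np.array(c['intrinsics']); f=np.load(f'pics/{n}.npz'); d=f['d']
    v,u=np.mgrid[:400,:640]; x=(u-K[0,2])/K[0,0]; y=(v-K[1,2])/K[1,1]
    if n=='wrist':
        r=np.hypot(x,y)+1e-9; k=np.tan(r)/r
        T=np.array(c['tool_from_camera']); R=cv2.Rodrigues(f['r'])[0]
        A=R@T[:3,:3]; o=R@T[:3,3]+f['p']
    else:
        k=1; A=cv2.Rodrigues(np.array(c['rvec'],float))[0].T; o=-A@np.array(c['tvec'],float).ravel()
    W=np.dstack([x*k*d,y*k*d,d])@A.T+o; W[d<=0]=np.nan; return W
def rect(W,zlo,zhi,c,rad):
    m=(W[...,2]>zlo)&(W[...,2]<zhi)&(np.hypot(W[...,0]-c[0],W[...,1]-c[1])<rad)
    P=W[m]; print(len(P),'rect',cv2.minAreaRect(np.float32(P[:,:2]*1000)),'zmed',np.median(P[:,2])); return P
E
python3 - <<'E'
from h import *
W=cloud('wrist')
rect(W,.082,.096,(.482,.265),.05)
for z in ((.05,.053),(.053,.056),(.056,.06)): rect(W,*z,(.482,.265),.03)
P=rect(W,.05,.064,(.482,.265),.1)
from h import pt
for a,b in [(268,286),(299,286),(277,430),(308,430)]: print(pt('wrist',220+a/3,60+b/2.5,.088).round(4))
for a,b in [(280,130),(293,513)]: print(pt('wrist',220+a/3,60+b/2.5,.056).round(4))
E
```

```text
590 rect ((481.9031982421875, 266.5544128417969), (45.07991409301758, 10.519404411315918), 87.1027603149414) zmed 0.0882753644365872
0 rect ((0.0, 0.0), (0.0, 0.0), 0.0) zmed nan
75 rect ((481.9549560546875, 265.2062683105469), (57.068973541259766, 18.33506202697754), 86.51852416992188) zmed 0.05559607038695474
380 rect ((481.9093017578125, 265.45391845703125), (58.85382080078125, 18.402084350585938), 86.57691955566406) zmed 0.0571048108439981
4041 rect ((488.5965881347656, 266.01739501953125), (158.30604553222656, 182.93026733398438), 87.2064208984375) zmed 0.05693394383809125
[0.4797 0.2926 0.088 ]
[0.4884 0.2918 0.088 ]
[0.4772 0.2399 0.088 ]
[0.4865 0.2391 0.088 ]
[0.4877 0.3443 0.056 ]
[0.4776 0.188  0.056 ]
  return _methods._mean(a, axis=axis, dtype=dtype,
  ret = ret.dtype.type(ret / rcount)
```

Tab centre is (0.482, 0.2665) with its top at 0.088, by wrist depth and the side camera alike. The row axis is at 86.5°, so the turn is about +0.03 rad. I'll use a 5 cm opening so the fingers clear the spare's tab, 75 mm away.

carry_out(
  plan=[
    [-0.1,0.1,-2,0.03,5],
    [-0.1,0.1,-4,0.03,5],
    [-0.1,0.1,-6,0.03,5],
    [-0.1,0.1,-6,0.03,5],
    [-0.1,0.1,-8,0.03,5],
    [-0.1,0.1,-10,0.03,5],
    [-0.1,0.1,-11.5,0.03,5],
    [-0.1,0.1,-12.5,0.03,5],
    [-0.1,0.1,-12.5,0.03,5],
    [-0.1,0.1,-12.5,0.03,5],
  ],
  squeeze=35,
)

```text
clock: 4.65
position: [0.4811, 0.2666, 0.1275]
ee_rot: [-2.287, -2.153, -0.0]
force: [-1.1, -0.7, 0.6]
width: 0.547
```

carry_out(
  plan=[
    [0,0,0,0,0],
    [0,0,0,0,0],
    [0,0,0,0,0],
    [0,0,0,0,0],
    [0,0,0,0,0],
    [0,0,0,0,0],
    [0,0,0,0,0],
  ],
)

```text
clock: 5.35
position: [0.4811, 0.2666, 0.1275]
ee_rot: [-2.287, -2.153, -0.0]
force: [0.6, -0.3, 0.4]
width: 0.111
```

Gripped: the opening is about 10 mm. I'll lift straight up.

carry_out(
  plan=[
    [0,0,1,0,0],
    [0,0,2.5,0,0],
    [0,0,4,0,0],
    [0,0,6,0,0],
    [0,0,9,0,0],
    [0,0,12,0,0],
    [0,0,15,0,0],
    [0,0,17,0,0],
    [0,0,17,0,0],
    [0,0,17,0,0],
  ],
)

```text
clock: 6.35
position: [0.481, 0.2666, 0.2982]
ee_rot: [-2.287, -2.153, -0.002]
force: [-0.2, -0.8, -0.7]
width: 0.107
```

Run:
```python
from h import *
s=arm.observe(); print(s['position'],s['force'],s['width'])
grab('top')
W=cloud('top')
# block top near (.62,-.28)
for lo,hi in ((.1,.112),(.12,.135)):
  rect(W,lo,hi,(.62,-.28),.1)
a=np.load('pics/top.npz')['im']
cv2.imwrite('pics/t2.png',cv2.resize(a[130:220,340:445,::-1],None,fx=7.5,fy=6.6,interpolation=cv2.INTER_CUBIC))
```

```text
[0.48095341 0.26655629 0.2982062 ] [-0.16736247 -0.7902011  -0.72866538] 0.10668433558610613
349 rect ((614.2680053710938, -268.621826171875), (174.79437255859375, 41.431861877441406), 82.36692810058594) zmed 0.1052921826933444
16 rect ((613.6767578125, -271.5104064941406), (183.5225067138672, 11.32746696472168), 81.5635986328125) zmed 0.1252917709090916
```

Holding. Next I'll fly beside the shaker, offset by about 7 cm toward the panel, so the wrist camera sees the wells past the strip.

carry_out(
  plan=[
    [0,-1.5,0,0,0],
    [0.5,-4,0,0,0],
    [1,-8,0,0,0],
    [1.5,-12,0,0,0],
    [2,-16,0,-0.02,0],
    [2.5,-20,0,-0.04,0],
    [3,-24,0,-0.06,0],
    [3.5,-28,0,-0.08,0],
    [4,-32,0,-0.08,0],
    [4.5,-36,0,-0.08,0],
    [5,-40,0,-0.08,0],
    [5.5,-44,0,-0.08,0],
    [6,-48,0,-0.08,0],
    [6.4,-51,0,-0.08,0],
    [6.4,-53,0,-0.08,0],
    [6.4,-53.7,0,-0.08,0],
    [6.4,-53.7,0,-0.08,0],
    [6.4,-53.7,0,-0.08,0],
    [6.4,-53.7,0,-0.08,0],
  ],
)

```text
clock: 8.3
position: [0.545, -0.2689, 0.2973]
ee_rot: [-2.368, -2.062, 0.0]
force: [-0.8, -0.1, -0.3]
width: 0.107
```

Run:
```python
from h import *
a,_=grab('wrist'); cv2.imwrite('pics/w4.png',a[...,::-1])
W=cloud('wrist')
for lo,hi in ((.102,.112),(.12,.136)): rect(W,lo,hi,(.614,-.27),.11)
```

```text
4508 rect ((612.6069946289062, -261.25982666015625), (158.78546142578125, 41.37505340576172), 82.00910949707031) zmed 0.10646474239089526
259 rect ((623.4578247070312, -182.83999633789062), (16.227943420410156, 14.115415573120117), 82.87255096435547) zmed 0.12409787418740037
```

View pics/w4.png

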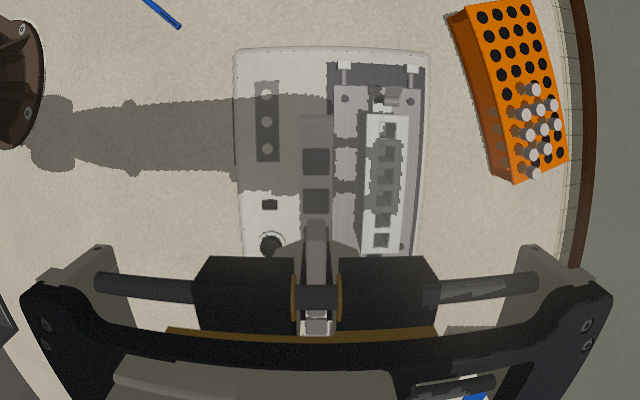

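The wrist view shows the block at (383,180), wells from (389,130) to (380,240), the +y clip at (383,98), and the held strip at (316,200). The last well is hidden by the gripper, so I'll back off 4 cm along -y for a complete view.

carry_out(
  plan=[
    [0,-2,0,0,0],
    [0,-4,0,0,0],
    [0,-4,0,0,0],
    [0,-4,0,0,0],
    [0,-4,0,0,0],
  ],
)

```text
clock: 8.85
position: [0.5451, -0.3086, 0.2974]
ee_rot: [-2.368, -2.062, -0.0]
force: [-0.1, 0.5, -1.4]
width: 0.107
```

Run:
```python
from h import *
a,_=grab('wrist'); cv2.imwrite('pics/w5.png',cv2.resize(a[60:260,290:440,::-1],None,fx=4,fy=3,interpolation=cv2.INTER_CUBIC))
W=cloud('wrist'); f=np.load('pics/wrist.npz'); print(f['p'],f['r'])
P=rect(W,.102,.110,(.614,-.27),.11)
for lo,hi in ((.12,.136),): rect(W,lo,hi,(.614,-.20),.05);rect(W,lo,hi,(.60,-.35),.05)
# well blobs: pixels within block footprint below top
th=np.radians(8.0); c=np.array([.6126,-.27]); e=np.array([np.sin(th),np.cos(th)]); n=np.array([np.cos(th),-np.sin(th)])
q=W[...,:2]-c; m=(abs(q@e)<.09)&(abs(q@n)<.03)&(W[...,2]<.1)
# intersect rays with z=.106
hit=[]
for v,u in np.argwhere(m): hit.append((u,v,*pt('wrist',u,v,.106)[:2]))
M=np.zeros((400,640),np.uint8); M[m]=1
k,l,st,ce=cv2.connectedComponentsWithStats(M,connectivity=4)
for i in range(1,k):
  if st[i,4]>15: print(st[i],ce[i].round(1),pt('wrist',*ce[i],.106).round(4))
```

```text
[ 0.54509822 -0.30856061  0.29742844] [-2.36798994e+00 -2.06244885e+00 -3.82783664e-04]
4784 rect ((611.5980224609375, -269.1985168457031), (174.33120727539062, 41.08399963378906), 82.430419921875) zmed 0.10644386854277893
272 rect ((623.287109375, -182.96340942382812), (16.70706558227539, 14.38293743133545), 79.89937591552734) zmed 0.12421783821868959
236 rect ((599.2316284179688, -354.6812744140625), (16.652835845947266, 13.809660911560059), 84.83707427978516) zmed 0.12420784824385922Traceback (most recent call last):
  File "<stdin>", line 11, in <module>
  File "h.py", line 7, in pt
    c=arm.get_calibration(n); K=np.array(c['intrinsics']); f=np.load(f'pics/{n}.npz'); d=f['d'][int(round(v)),int(round(u))]
ValueError: time passes only in moves, steps and waits
```

View pics/w5.png

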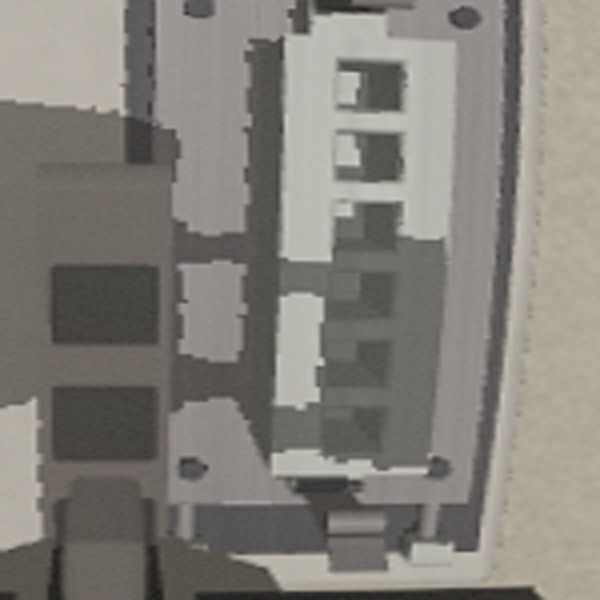

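All six wells are visible, with centres at crop (370,85), (369,156), (368,225), (362,295), (357,363) and (353,430). Both clips show at (355,5) and (357,540).

Run:
```python
from h import *
px=[(369.5,85.5),(369,156),(368,225),(362,295),(357,363),(353,430)]
w=np.array([pt('wrist',290+a/4,60+b/3,.106) for a,b in px]); print(w.round(4)); print('mean',w.mean(0))
d=w[0]-w[-1]; print('len',np.linalg.norm(d),'ang',np.degrees(np.arctan2(d[1],d[0])))
p=np.polyfit(w[:,1],w[:,0],1); print('fit ang',90-np.degrees(np.arctan(p[0])))
f=np.load('pics/wrist.npz'); R=cv2.Rodrigues(f['r'])[0]; print('tool x ang',np.degrees(np.arctan2(R[1,0],R[0,0])))
W=cloud('wrist'); m=(W[...,2]>.215)&(W[...,2]<.235)
T=(W[m]-f['p'])@R   # tool coords
T=T[(T[:,0]>0.03)&(abs(T[:,1])<.03)&(T[:,0]<.1)]
print(len(T),T.min(0),T.max(0),np.median(T,0))
for x in np.arange(.03,.085,.01):
  s=T[abs(T[:,0]-x)<.004]
  if len(s): print(x.round(3),s[:,1].min().round(4),s[:,1].max().round(4))
```

```text
[[ 0.6193 -0.2152  0.106 ]
 [ 0.6165 -0.237   0.106 ]
 [ 0.6139 -0.2583  0.106 ]
 [ 0.6103 -0.2801  0.106 ]
 [ 0.6071 -0.3019  0.106 ]
 [ 0.6044 -0.3241  0.106 ]]
mean [ 0.61192445 -0.26943064  0.106     ]
len 0.10988895252477116 ang 82.20522347112289
fit ang 82.05068578861757
tool x ang 82.10976592241192
3033 [ 0.03002323 -0.00923705  0.06695599] [0.07937222 0.00876372 0.07699773] [ 0.05572891 -0.00042567  0.070562  ]
0.03 -0.0088 0.0085
0.04 -0.0092 0.0084
0.05 -0.0091 0.0087
0.06 -0.009 0.0087
0.07 -0.0089 0.0086
0.08 -0.0084 0.0088
```

The wells' middle is at (0.612, -0.269) with the row at 82.1°. The held strip sits centred and square to the tool within 0.5 mm. I'll move above and lower to about 4 mm over the block.

carry_out(
  plan=[
    [1.5,1,0,0,0],
    [3.5,2,0,0,0],
    [5.5,3.2,0,0,0],
    [6.7,3.95,0,0,0],
    [6.7,3.95,0,0,0],
    [6.7,3.95,-2,0,0],
    [6.7,3.95,-4,0,0],
    [6.7,3.95,-5.5,0,0],
    [6.7,3.95,-6.5,0,0],
    [6.7,3.95,-6.9,0,0],
    [6.7,3.95,-6.9,0,0],
    [6.7,3.95,-6.9,0,0],
  ],
)

```text
clock: 10.1
position: [0.6125, -0.269, 0.2293]
ee_rot: [-2.368, -2.063, -0.001]
force: [-0.5, 0.3, -1.6]
width: 0.105
```

Run:
```python
from h import *
a,_=grab('wrist'); s=arm.observe(); print(s['position'],s['force'],s['ee_rot'])
i=a[90:310,230:410,::-1]
b,_=grab('side')
cv2.imwrite('pics/w6.png',np.hstack([cv2.resize(i,(400,489),interpolation=cv2.INTER_CUBIC),cv2.resize(b[80:190,245:335,::-1],(400,489),interpolation=cv2.INTER_CUBIC)]))
W=cloud('wrist'); rect(W,.12,.136,(.614,-.20),.05);
```

```text
[ 0.61255872 -0.26896302  0.22939489] [ 0.15319079  0.01968933 -0.84964564] [-2.36856459e+00 -2.06365687e+00 -1.46386135e-03]
466 rect ((623.2919921875, -182.89231872558594), (14.525518417358398, 14.073517799377441), 82.13117980957031) zmed 0.12415061183752357
```

View pics/w6.png

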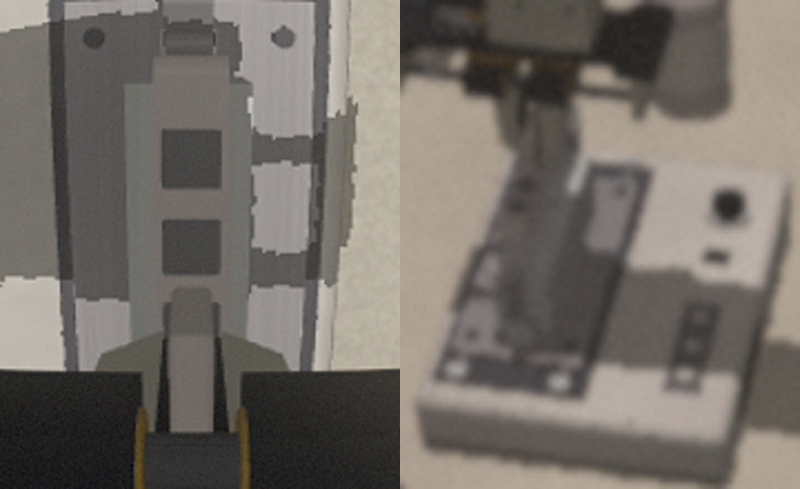

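The strip is centred over the block: bar at crop x 152–232, block at 125–250. Now I'll lower gently, 1.5 mm per row, and check force and height.

carry_out(
  plan=[
    [-0.05,0,-0.15,0,0],
    [-0.05,0,-0.3,0,0],
    [-0.05,0,-0.45,0,0],
    [-0.05,0,-0.6,0,0],
    [-0.05,0,-0.75,0,0],
    [-0.05,0,-0.85,0,0],
    [-0.05,0,-0.85,0,0],
  ],
)

```text
clock: 10.9
position: [0.612, -0.2689, 0.2206]
ee_rot: [-2.368, -2.063, -0.001]
force: [-0.9, -0.5, -0.6]
width: 0.106
```

No force, and the feet should be about 4 mm into the wells. Continuing in steps.

carry_out(
  plan=[
    [0,0,-0.15,0,0],
    [0,0,-0.3,0,0],
    [0,0,-0.45,0,0],
    [0,0,-0.6,0,0],
    [0,0,-0.75,0,0],
    [0,0,-0.9,0,0],
    [0,0,-0.9,0,0],
  ],
)

```text
clock: 11.6
position: [0.6118, -0.2689, 0.2113]
ee_rot: [-2.368, -2.063, -0.001]
force: [-0.1, -0.1, 0.3]
width: 0.107
```

carry_out(
  plan=[
    [0,0,-0.2,0,0],
    [0,0,-0.4,0,0],
    [0,0,-0.6,0,0],
    [0,0,-0.8,0,0],
    [0,0,-1.0,0,0],
    [0,0,-1.0,0,0],
    [0,0,-1.0,0,0],
  ],
)

```text
clock: 12.3
position: [0.6119, -0.2689, 0.2013]
ee_rot: [-2.368, -2.063, -0.001]
force: [-0.5, -0.3, -1.2]
width: 0.107
```

The strip is about 23 mm in with no resistance. The clips should meet at TCP z≈0.198 and home is at z≈0.187.

carry_out(
  plan=[
    [0,0,-0.1,0,0],
    [0,0,-0.2,0,0],
    [0,0,-0.3,0,0],
    [0,0,-0.4,0,0],
    [0,0,-0.45,0,0],
    [0,0,-0.5,0,0],
    [0,0,-0.5,0,0],
  ],
)

```text
clock: 13.0
position: [0.6124, -0.2688, 0.1973]
ee_rot: [2.368, 2.064, 0.002]
force: [-0.7, 1.3, 5.3]
width: 0.104
```

```bash
python3 -c "
from h import *
s=arm.observe();print(s['position'],s['force'],s['ft_torque'])"
```

```text
[ 0.61238188 -0.26880103  0.19728758] [-0.67461138  1.34748836  5.25907363] [0.08594197 0.2292247  0.00132333]
```

The clips touch at 5 N, at the expected height. Pressing on gradually.

carry_out(
  plan=[
    [0,0,-0.15,0,0],
    [0,0,-0.2,0,0],
    [0,0,-0.25,0,0],
    [0,0,-0.3,0,0],
    [0,0,-0.3,0,0],
  ],
  squeeze=45,
)

```text
clock: 13.5
position: [0.6127, -0.2688, 0.1958]
ee_rot: [2.367, 2.063, 0.003]
force: [-2.6, 1.3, 10.9]
width: 0.106
```

carry_out(
  plan=[
    [0,0,-0.2,0,0],
    [0,0,-0.3,0,0],
    [0,0,-0.35,0,0],
    [0,0,-0.4,0,0],
    [0,0,-0.4,0,0],
  ],
)

```text
clock: 14.0
position: [0.6126, -0.2687, 0.1928]
ee_rot: [2.367, 2.062, 0.003]
force: [-4.0, 1.3, 7.7]
width: 0.105
```

It's giving way. There's a 4 N side force along -x, so I'll ease x by -0.5 mm while continuing.

carry_out(
  plan=[
    [-0.06,0,-0.1,0,0],
    [-0.06,0,-0.2,0,0],
    [-0.06,0,-0.3,0,0],
    [-0.06,0,-0.4,0,0],
    [-0.06,0,-0.5,0,0],
    [-0.06,0,-0.6,0,0],
    [-0.06,0,-0.6,0,0],
  ],
)

```text
clock: 14.7
position: [0.612, -0.2686, 0.1875]
ee_rot: [2.367, 2.062, 0.002]
force: [-2.6, 1.9, 9.7]
width: 0.108
```

carry_out(
  plan=[
    [-0.03,0,-0.15,0,0],
    [-0.05,0,-0.25,0,0],
    [-0.05,0,-0.35,0,0],
    [-0.05,0,-0.35,0,0],
  ],
)

```text
clock: 15.1
position: [0.6119, -0.2686, 0.1874]
ee_rot: [2.365, 2.06, 0.003]
force: [-8.4, 3.7, 29.0]
width: 0.105
```

A hard stop at z=0.1874 with 29 N: the bar is on the block. I'll unload, open and rise.

carry_out(
  plan=[
    [0.1,0,0.02,0,0],
    [0.1,0,0.02,0,0],
    [0.1,0,0.02,0,0],
    [0.1,0,0.02,0,3],
    [0.1,0,0.02,0,4],
    [0.1,0,0.02,0,4],
    [0.1,0,0.02,0,4],
    [0.1,0,0.02,0,4],
  ],
)

```text
clock: 15.9
position: [0.613, -0.2686, 0.1875]
ee_rot: [2.365, 2.06, 0.003]
force: [0.6, -0.3, 0.9]
width: 0.426
```

carry_out(
  plan=[
    [0,0,0.5,0,4],
    [0,0,1.5,0,4],
    [0,0,3,0,4],
    [0,0,5,0,4],
    [0,0,8,0,4],
    [0,-1.5,11,0,4],
    [0,-3,11,0,4],
    [0,-4,11,0,4],
    [0,-4,11,0,4],
    [0,-4,11,0,4],
    [0,-4,11,0,4],
  ],
)

```text
clock: 17.0
position: [0.6129, -0.3075, 0.2967]
ee_rot: [2.366, 2.063, 0.003]
force: [0.1, 0.5, -0.1]
width: 0.436
```

Run:
```python
from h import *
a,_=grab('wrist'); cv2.imwrite('pics/w7.png',cv2.resize(a[60:270,240:400,::-1],None,fx=3.6,fy=2.8,interpolation=cv2.INTER_CUBIC))
W=cloud('wrist'); s=arm.observe(); print(s['position'],s['force'],s['clock'])
c=np.array([.612,-.269]); e=np.array([np.sin(np.radians(8)),np.cos(np.radians(8))]); n=np.array([e[1],-e[0]])
q=W[...,:2]-c; A=q@e; B=q@n
for t in (-.073,-.065,-.045,-.03,.03,.045,.065,.073):
  m=(abs(A-t)<.004)&(abs(B)<.007)&(W[...,2]>.11); print(t,m.sum(),np.median(W[m][:,2]).round(4))
m=(abs(B)<.018)&(abs(B)>.012)&(abs(A)<.06); print('block',np.median(W[m][:,2]))
m=(W[...,2]>.144)&(W[...,2]<.16)&(abs(A)<.05); P=W[m]; print('tab',len(P),cv2.minAreaRect(np.float32(P[:,:2]*1000)),np.median(P[:,2]))
```

```text
[ 0.61294789 -0.30751033  0.2968811 ] [-0.57446126 -0.36436669 -0.34192912] 17.05
-0.073 103 0.1165
-0.065 97 0.1166
-0.045 131 0.1166
-0.03 64 0.1185
0.03 144 0.1186
0.045 143 0.1167
0.065 142 0.1166
0.073 143 0.1162
block 0.3153961649171545
tab 692 ((612.3704223632812, -269.0537414550781), (45.5306282043457, 9.689767837524414), 82.1087646484375) 0.14832439863330177
```

View pics/w7.png

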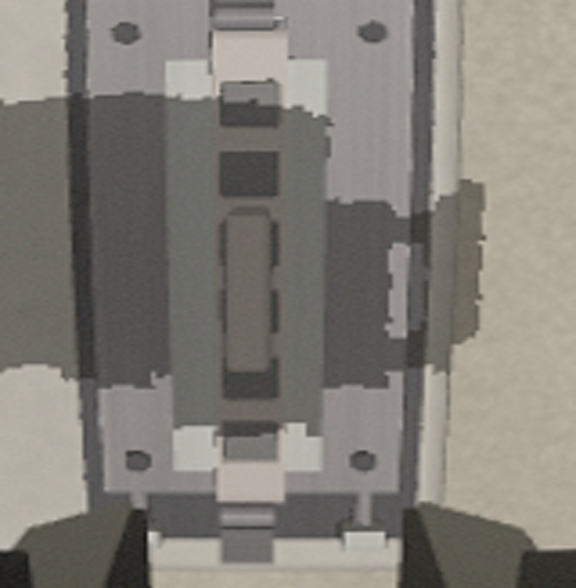

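The bar top is level at 0.1162–0.1167 over its whole length (block 0.1064 + 10 mm), the tab top is at 0.148, and the clips at (250,15) and (250,515) lie over both ends. It is flush, and the arm is clear.

```bash
python3 -c "
from h import *
print(arm.sign_off())"
```

```text
the job is handed in; nothing more can be done
None
```

The six-cuvette strip is in the shaker block, pressed home under both end clips and released. I handed the job in at about 17 s of the 54 s allowed.

- **Picking:** The strip was in the rack's far channel; I identified it by its six cuvettes in an enlarged crop. I lifted it by its tab.
- **Insertion:** I found the wells with the wrist camera and lowered in small steps with no resistance. The clips met at the expected height and gave way at about 11 N. I then pressed until a firm stop at 29 N.
- **Last checks:** The bar top read 0.1162–0.1167 m near both ends. With the block top at 0.1064 m and a 10 mm bar, that means flush. The tab was within about 1 mm of the measured well centre, and both clips were over the bar's ends. The gripper was clear with about zero force.
- **Readings that disagreed:** The stop came about 0.8 mm higher than I had predicted, which may be a small slip in the grip. The side force reached about 8 N during the final push and was gone after unloading. My final block-height reading was spoiled by the gripper in view, so I used the earlier one.
- **Not checked:** I did not look again at the spare strip or the rest of the bench afterwards, nor inspect the cuvettes for cracks.

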